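# Pack the last boxed valve and lock the valve chest

## Robot

A 6-joint arm with a two-finger parallel gripper is mounted at the origin on the work surface. World frame = base frame: x ahead of the robot, y to its left, z up, the work surface at z = 0. Lengths are in m, angles in degrees, forces in N, time in s.
With the tool pointing down it reaches from about 0.4 to 0.825 m from the base axis. Payload 7 kg.
Tool frame: the origin (TCP) lies on the centre line of the jaws, within the pads' length; the fingertips stand 22 mm ahead of it and the grasp point (between the pads) lies 3 mm ahead of it; z points along the fingers, y is the line along which they close (so a half turn about z gives the same grasp; the last joint's range is limited). The gripper opens to 88 mm and grips with 3 to 60 N. Pads are 19 mm wide; open, the fingers measure 130 mm over their backs; the gripper's body (78 mm by 193 mm) begins 47 mm behind the grasp point.
Start: joints at [-53.222, 20.546, 0.682, 0, -70.136, -16.507], TCP at [0.234, -0.633, 0.249] pointing down, gripper open.
Joint ranges: [-176.03, 176.03], [-82.01, 121.73], [-58.28, 71.71], [-173.87, 95.51], [-174.79, -0.11], [-173.66, 173.66]. Speed limits (degrees/s): [136.94, 136.94, 172.46, 180, 180, 180].

## Interface

Orientations are given as [roll, pitch, yaw] about the fixed x, y, z axes, in that order (R = Rz(yaw) Ry(pitch) Rx(roll)).
In Python, from plant import get_state, cams, r gives the robot as it stands.
- The arm moves only by the tool apply_moves, never from a script. Its argument "targets" is a list of rows, each an object with "dp": the shift along the world's x, y, z in m, a list of three; "yaw": the turn about the world's z in degrees. In form: [{"dp": [x, y, z], "yaw": yaw}, ...]. A call has 1 to 20 rows; each row is the pose to reach, as a shift and turn from the pose commanded when the call began; what a row does not reach only later rows make up. A row lasts 1/12 s, in which the tool goes at most 41.7 mm and 7.16 degrees, less where a joint would pass 70% of its speed; a pose out of reach is approached as far as the arm can. A call with a gripper value outside its range is refused whole. "grip" is the gripper command: -1 is fully open, 1 is shut, values between are in proportion, set as the call begins (left out, the last holds). The fingers move at their own pace and stop on an object; "squeeze" is the grip in N (left out, the last holds). Time passes only in rows, so rows that repeat a pose let the fingers close. It gives the time, the measured TCP pose, the force, the opening and the grip force at its end, in the units of the state.
- get_state(): the state, without advancing time (a new reading comes with each control period).
- cams.capture(name): name is "scene" or "side" or "wrist"; returns a dict with "image" (480x640x3 uint8, red, green, blue), "range_z" (480x640 float32, m along the optical axis (not along the pixel's ray), 0 where there is no reading), "fx", "fy", "cx", "cy" (pixels), "R" (3x3) and "t" (3): a world point X has camera coordinates R X + t; the wrist camera has in their place "T_tool_cam" (4x4, takes a point from camera to tool coordinates, whose origin is the TCP and whose axes are the flange's). Camera axes: x right, y down, z forward; pixel columns grow to the right and rows downward; lengths in m; the calibration is good to about 2 mm. A picture is of the moment at which its call begins: read the wrist's pose just before it.
- r.close_job(): hands the job in; it is judged then, once.
The state is a dict: "time_s": time; "joints": joint angles; "qd": joint speeds; "joint_torque": joint torques, N m; "tcp_pos": TCP position; "eef_rot": TCP orientation; "contact_force": force on the tool from outside, world axes, zero at the start; "moment": the same for the moment, N m; "gripper_width": finger opening in m; "gripper_force": force on a finger pad.
Only numpy, scipy, OpenCV 4.12 (cv2) and the standard library are available. Lean on these libraries where they do the work, as an engineer would, in place of code of your own. Each camera call takes 0.05 s, during which the arm holds its last target. There are 200 camera calls.

## Task

Lay the loose valve carton flat in the empty bay of the chest (set it down, do not drop it) and swing the open lid fully shut. Then swing the steel hasp over until it lies flat with the staple standing up through its slot, and push the locking pin fully home through the staple's loop. Leave everything else on the bench where it is.

Things in the scene. Friction and masses are not known exactly. Their poses are not given: they have to be found in the camera images.
- chest: Plywood chest fixed to the bench, 250 (its x) x 280 (its y) mm, z up; origin: centre of its underside. Split top: the half-lid at y 29 to 140 mm stays bolted shut, top at z 92 mm; the lid at y -140 to 23 mm stands open, 250 mm wide, 163 deep, 12 thick, hinged on a line along x at y -140, z 80 mm. Open side's rim: z 80 mm. The bay at x 23 to 117 holds two smaller cartons and stays as it is.
- staple (a point): Foot of the steel staple on the bolted half-lid (chest x 35, y 81, z 92 mm); axes as the chest. The staple is an upright round-bar bow, 7 mm bar, in the y-z plane: 33 mm wide over all along y, 37 mm high, loop 19 mm wide inside. On its -x side the locking pin lies in a guide of two saddles, chest x -33 to 6 mm, 24 mm wide, top at z 123 mm.
- bay (a point): Centre of the floor of the empty bay (chest x -50, y -52.5, z 8 mm); axes as the chest. The bay is 134 mm along x (from the chest wall to a divider rising 44 mm above the bay's floor), 159 mm along y, 72 mm deep to the rim.
- carton_center (a point): Centre of the loose cardboard valve carton: 110 mm (its x) x 52 x 52 mm, about 0.18 kg, with a white paper band, lying on the bench to the robot's left; its centre is 26 mm above the bench. Its long side goes along the bay's y.
- lid_edge (a point): Middle of the lid's free edge, on the lid's outer (upper when shut) face, 163 mm from the hinge line; shut, it is at chest x 0, y 23, z 92 mm. Axes move with the lid: x along the hinge, y from hinge to free edge, z out of the outer face.
- hasp_hinge (a point): Middle of the hasp's hinge pin, on the outer face of the lid by its free edge (lid shut: chest x 35, y 27, z 99 mm). Axes as the lid.
- hasp_tip (a point): Tip of the hasp, a steel strap 40 mm wide (x), 4 thick, 100 long from hinge to tip, with a slot 12 mm wide from 28 to 79 mm from the hinge and an upturned lip over the last 10 mm. Axes: x along the hinge, y from hinge to tip, z out of the face that is upper when flat. Flat over the staple, the tip is at chest x 35, y 127, z 101 mm, the strap's upper face at z 99 mm.
- pin_head (a point): Centre of the rear (-x) face of the locking pin's head, a disc 26 mm across and 10 mm thick; its rod, 10 mm across, reaches to 96 mm in +x from this point. Fully back, the point is at chest x -93, y 81, z 112 mm. Push on this face towards chest +x.
- lid (a joint): Lid angle, rad: 0 shut, about 1.57 upright, 1.9 at most. A stiff stay: about 0.5 N m of friction holds it at any angle (4 to 8 N at the edge).
- hasp (a joint): Hasp angle about its hinge against the lid, rad: 0 lying flat beyond the lid's edge, over the staple when the lid is shut; 1.57 at right angles to the lid; starts folded back past that, over the lid's outer face (2.6 at most). Light friction (about 0.06 N m) holds it at any angle.
- pin (a joint): Travel of the locking pin, m: 0 fully back, 0.05 fully home against its guide. About 3 N of friction. Its end crosses the hasp's edge from 0.008 on, so the strap and the pin block each other, and passes through the staple's loop from about 0.024 on.
- tape: Roll of masking tape lying flat, 96 mm across, 38 mm high; a bystander, to be left alone. Origin: centre of its underside.
- jar: Small amber jar with black cap, 60 mm across, 75 mm high; a bystander, to be left alone. Origin: centre of its underside.
- meter: Black multimeter lying on its back, 82 x 150 x 40 mm; a bystander, to be left alone. Origin: centre of its underside.
- valve: Bare glass valve (vacuum tube) standing on its black base, 44 mm across, 106 mm high; a bystander, to be left alone. Origin: centre of its underside.
- mug: White mug, 80 mm across, 92 mm high; a bystander, to be left alone. Origin: centre of its underside.
- driver: Screwdriver lying on the bench, on the robot's side of the chest; a bystander, to be left alone. Origin: centre of its underside.
- spanner: Flat spanner lying on the bench; a bystander, to be left alone. Origin: centre of its underside.
There are look-alikes about, which are no part of the job. What is shaped like the part that bears carton_center but turquoise or yellow is not meant.

How it is judged:
By the outcome, as a careful person would: the job done as asked, in the order asked, and still so for the second after the job is handed in, with the robot touching nothing.
It also fails if it takes over 61 s, if anything falls off the work surface, if the arm or the gripper's body presses on something with over 40 N, if the wrist force passes 120 N, or if a joint passes its speed limit or range.

## Working session

There is one attempt and no reset: what is moved stays moved. The work goes in short steps, Python scripts to look and compute and a tool call to move; the robot and the scene stay as the last step left them, time stands still between calls to the robot, and variables do not carry over. Pictures are saved under pics/ and viewed, at most 10 in all, crops included, and the job is handed in when it is done.

Besides the shell and the picture viewer there is one more tool, called after ">>>" in YAML: its name, and indented under it one key for each argument. apply_moves: Moves the arm, as the interface text tells. Its arguments: {"type":"object","properties":{"targets":{"type":"array","items":{"type":"object","properties":{"dp":{"type":"array","items":{"type":"number"}},"yaw":{"type":"number"}}}},"grip":{"type":"number"},"squeeze":{"type":"number"}},"required":["targets"]}

```bash
mkdir -p pics; ls
cat > h.py <<'E'
import numpy as np, cv2
from plant import get_state, cams, r
from scipy.spatial.transform import Rotation as Ro
def cap(n):
    s=get_state(); c=cams.capture(n)
    K=(c['fx'],c['fy'],c['cx'],c['cy'])
    if n=='wrist':
        Rt=Ro.from_euler('xyz',s['eef_rot'],degrees=True).as_matrix()
        T=c['T_tool_cam']; A=Rt@T[:3,:3]; b=Rt@T[:3,3]+np.array(s['tcp_pos'])
    else:
        A=c['R'].T; b=-A@c['t']
    v,u=np.mgrid[:480,:640]; z=c['range_z']
    P=np.stack([(u-K[2])/K[0]*z,(v-K[3])/K[1]*z,z],-1)@A.T+b
    P[z==0]=np.nan
    return c['image'],P,A,b,K
def save(n,img): cv2.imwrite('pics/'+n,cv2.cvtColor(np.ascontiguousarray(img),cv2.COLOR_RGB2BGR))
E
python3 - <<'E'
from h import *
print(get_state())
for n in('scene','side'):
    I,P,A,b,K=cap(n); save(n+'0.png',I); np.savez('/tmp/'+n,I=I,P=P); print(n,b,A[:,2])
E
```

```text
pics
{'time_s': 0.0, 'joints': array([-5.32228092e+01,  2.05893406e+01,  6.34068120e-01, -2.07209879e-02,
       -7.01359571e+01, -1.65071566e+01]), 'qd': array([ 0.0338713 , -0.00248472, -0.099018  , -0.02873711, -0.14811922,
       -0.00534723]), 'joint_torque': array([-2.79070860e-03, -5.82718849e+01,  2.93050861e+01,  6.99748546e+00,
        6.72389375e-03, -1.56904480e-04]), 'tcp_pos': array([ 0.23367598, -0.63277645,  0.24764665]), 'eef_rot': array([ 1.79906995e+02, -7.24774480e-03, -1.59737016e+02]), 'contact_force': array([-0.0738403 ,  0.15625903, -0.52168295]), 'moment': array([ 0.02127269, -0.01549048, -0.03054785]), 'gripper_force': 0.0, 'gripper_width': 0.08740799541228932}
scene [ 1.02500527 -0.66546933  1.36243147] [-0.35190594  0.42571389 -0.83362455]
side [ 0.21810456 -1.63590434  1.00967327] [ 0.14313975  0.85892296 -0.49169336]
```

View pics/scene0.png

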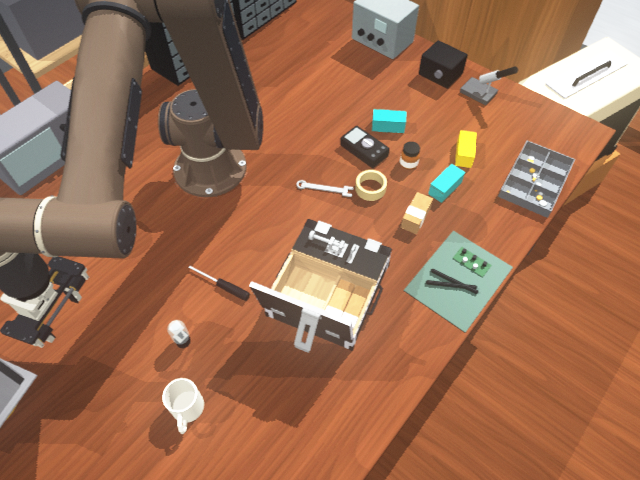

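View pics/side0.png

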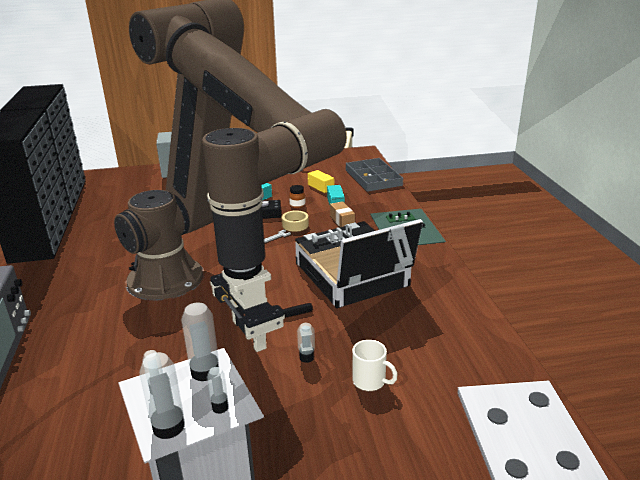

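The carton could be mistaken for any of these blocks in the scene view: turquoise (390,121), turquoise (447,183) or yellow (466,149). The brown one with the white band at (417,213) matches the description. Next I'll check it in one close crop and measure the poses.

Run:
```python
from h import *
d=np.load('/tmp/scene.npz'); I,P=d['I'],d['P']
crop=cv2.resize(I[180:360,235:445],None,fx=3.3,fy=3.3,interpolation=cv2.INTER_CUBIC)
save('crop1.png',crop)
def rect(m,lab):
    q=P[m][:,:2]; q=q[~np.isnan(q[:,0])]
    (c,s,a)=cv2.minAreaRect((q*1000).astype(np.float32)); print(lab,len(q),np.round(c,1),np.round(s,1),round(a,1))
    print(np.round(cv2.boxPoints((c,s,a))).tolist(), np.round(np.percentile(P[m][:,2],[5,50,95]),4))
X=np.zeros((480,640),bool); 
m=X.copy(); m[185:240,395:440]=1; rect(m&(abs(P[...,2]-.052)<.006),'carton')
m=X.copy(); m[215:290,280:400]=1; m&=abs(P[...,2]-.092)<.005; rect(m,'bolted lid')
m=X.copy(); m[215:350,240:400]=1; rect(m&(abs(P[...,2]-.08)<.004),'rim')
# lid plane
m=X.copy(); m[270:345,250:360]=1; m&=(P[...,2]>.11)
q=P[m]; c=q.mean(0); 
for _ in range(4):
    u,s,vt=np.linalg.svd(q-c,full_matrices=False); n=vt[2]; q=q[abs((q-c)@n)<.006]; c=q.mean(0)
print('lid',len(q),c,n,q[:,2].max())
for z in (.03,.06,.1,.14,.16,.2,.24):
  mm=(abs(q[:,2]-z)<.006)
  if mm.sum(): print(z,q[mm][:,:2].min(0),q[mm][:,:2].max(0))
# z-high things
m=X.copy(); m[215:290,280:400]=1; m&=(P[...,2]>.1)
for v,u in np.argwhere(m)[::6]: print((u,v),np.round(P[v,u]*1000).tolist(),end=' ')
for lab,pp in dict(tape=(371,185),jar=(410,155),meter=(365,146),driver=(225,287),span=(325,187),valve=(180,332),mug=(183,400)).items():
    print(lab,np.round(P[pp[1],pp[0]],3))
```

```text
carton 543 [625.9 285. ] [ 55.3 170.5] 9.2
[[585.0, 365.0], [612.0, 196.0], [667.0, 205.0], [640.0, 374.0]] [0.047  0.0514 0.0563]
bolted lid 2769 [560.5 -23.3] [255.3 144.9] 17.8
[[417.0, 7.0], [461.0, -131.0], [704.0, -53.0], [660.0, 85.0]] [0.088  0.092  0.0961]
rim 552 [ 581.8 -102.9] [253.8 300.3] 16.0
[[418.0, 6.0], [501.0, -282.0], [745.0, -212.0], [662.0, 76.0]] [0.0765 0.0798 0.0836]
lid 674 [ 0.57172129 -0.28094046  0.19263097] [ 0.23997189 -0.95300879 -0.18489928] 0.24998567028825058
0.14 [ 0.50814184 -0.2899203 ] [ 0.61739985 -0.25797081]
0.16 [ 0.5085723  -0.29188822] [ 0.61289622 -0.262511  ]
0.2 [ 0.50957429 -0.30022196] [ 0.62940893 -0.26505271]
0.24 [ 0.5073344  -0.30661095] [ 0.68642526 -0.26156704]
(np.int64(320), np.int64(225)) [466.0, 2.0, 101.0] (np.int64(311), np.int64(232)) [474.0, -46.0, 128.0] (np.int64(310), np.int64(233)) [472.0, -48.0, 124.0] (np.int64(310), np.int64(234)) [475.0, -51.0, 125.0] (np.int64(310), np.int64(235)) [472.0, -48.0, 115.0] (np.int64(316), np.int64(235)) [484.0, -37.0, 113.0] (np.int64(313), np.int64(236)) [480.0, -45.0, 113.0] (np.
[... 1546 characters left out ...]
p.int64(247)) [565.0, -33.0, 128.0] (np.int64(354), np.int64(247)) [594.0, -11.0, 130.0] (np.int64(331), np.int64(248)) [537.0, -38.0, 101.0] (np.int64(353), np.int64(248)) [594.0, -15.0, 129.0] (np.int64(340), np.int64(249)) [564.0, -32.0, 115.0] (np.int64(355), np.int64(249)) [591.0, -1.0, 104.0] (np.int64(352), np.int64(250)) [594.0, -20.0, 126.0] (np.int64(352), np.int64(251)) [597.0, -24.0, 130.0] (np.int64(352), np.int64(253)) [597.0, -23.0, 118.0] (np.int64(350), np.int64(256)) [593.0, -25.0, 102.0] tape [ 0.447  0.279 -0.002]
jar [0.498 0.408 0.063]
meter [0.358 0.36  0.048]
driver [ 0.361 -0.283  0.022]
span [0.342 0.176 0.003]
valve [ 0.396 -0.463  0.088]
mug [ 0.496 -0.569  0.004]
```

View pics/crop1.png

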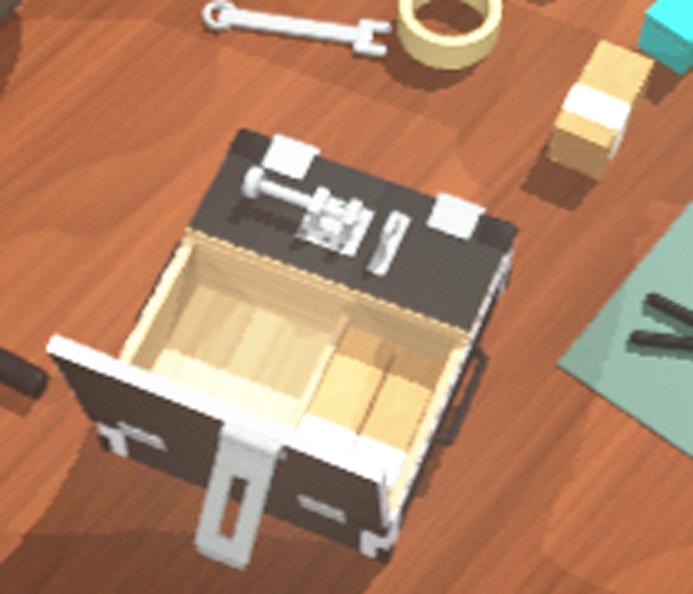

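The crop confirms it: the brown carton with the white band is at crop (600,110), which is scene (417,213). The lid leans back past upright at crop (220,440), with the hasp hanging outward at crop (235,490). The pin head is at crop (255,183) and the empty bay at crop (235,320).

Run:
```python
from h import *
d=np.load('/tmp/scene.npz'); I,P=d['I'],d['P']
m=np.zeros((480,640),bool); m[190:236,400:434]=1
h=cv2.cvtColor(I,cv2.COLOR_RGB2HSV); m&=(P[...,2]>.046)&(P[...,2]<.06)
print(h[205,410],h[213,417],h[183,447],h[149,466])
m&=~((h[...,0]>75)&(h[...,0]<110)&(h[...,1]>100)); 
q=(P[m][:,:2]*1000).astype(np.float32); print(len(q),cv2.minAreaRect(q),np.cov(q.T),q.mean(0))
w,v=np.linalg.eigh(np.cov(q.T)); print(np.degrees(np.arctan2(v[1,1],v[0,1])))
c=cams.capture('wrist'); print(c['T_tool_cam'].round(3),c['fx'])
```

```text
[ 21  37 252] [  0   0 255] [ 90 157 253] [ 30 175 255]
529 ((629.7469482421875, 258.49884033203125), (53.84354019165039, 116.12158203125), 10.84933853149414) [[ 264.3495598  -156.99985903]
 [-156.99985903 1037.90374197]] [630.3868  258.38754]
101.04656428518851
[[ 0.001 -0.966 -0.259  0.069]
 [ 1.     0.001 -0.001  0.001]
 [ 0.001 -0.259  0.966 -0.137]
 [ 0.     0.     0.     1.   ]] 393.73967420387504
```

>>> apply_moves:
  targets:
    - {"dp": [0, 0, 0.04], "yaw": 7}
    - {"dp": [0, 0.01, 0.08], "yaw": 14}
    - {"dp": [0.02, 0.04, 0.11], "yaw": 21}
    - {"dp": [0.04, 0.07, 0.13], "yaw": 28}
    - {"dp": [0.06, 0.1, 0.15], "yaw": 35}
    - {"dp": [0.08, 0.13, 0.165], "yaw": 42}
    - {"dp": [0.1, 0.165, 0.17], "yaw": 49}
    - {"dp": [0.12, 0.2, 0.17], "yaw": 56}
    - {"dp": [0.14, 0.235, 0.17], "yaw": 63}
    - {"dp": [0.16, 0.27, 0.17], "yaw": 70}
    - {"dp": [0.18, 0.305, 0.17], "yaw": 77}
    - {"dp": [0.2, 0.34, 0.17], "yaw": 83}
    - {"dp": [0.22, 0.375, 0.17], "yaw": 84}
    - {"dp": [0.24, 0.41, 0.17], "yaw": 84}
    - {"dp": [0.26, 0.445, 0.17], "yaw": 84}
    - {"dp": [0.28, 0.48, 0.17], "yaw": 84}
    - {"dp": [0.29, 0.5, 0.17], "yaw": 84}
    - {"dp": [0.29, 0.5, 0.17], "yaw": 84}
    - {"dp": [0.29, 0.5, 0.17], "yaw": 84}

```text
time_s: 1.73
tcp_pos: [0.5242, -0.1319, 0.418]
eef_rot: [179.9, 0.0, -75.6]
contact_force: [-0.4, -0.2, 1.0]
gripper_width: 0.0878
gripper_force: 0.0
```

Run:
```python
from h import *
I,P,A,b,K=cap('wrist'); save('w1.png',I); np.savez('/tmp/w1',I=I,P=P,A=A,b=b,K=K); s=get_state();print(s['tcp_pos'],s['eef_rot'],s['qd'].max())
```

```text
[ 0.52383786 -0.13279109  0.41827   ] [ 1.79958359e+02  6.02839765e-03 -7.56547185e+01] 0.15029215053956907
```

View pics/w1.png

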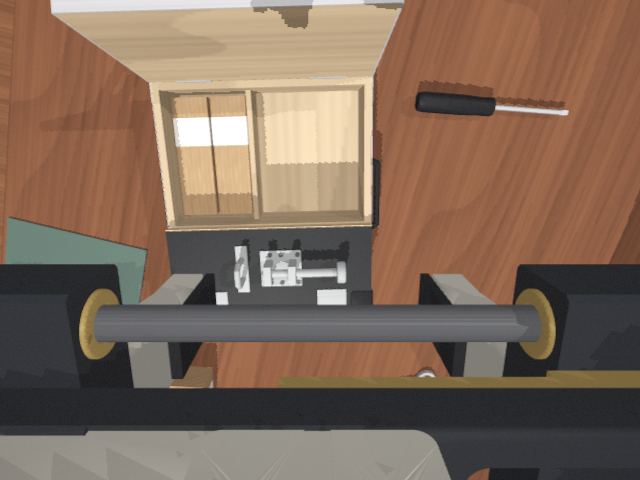

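The wrist view shows the bolted half-lid's front edge running from (166,231) to (372,227). The empty bay is around (311,150), the pin head at (341,272) and the staple at (241,268).

```bash
cat >> h.py <<'E'
def ray(A,b,K,u,v,z):
    d=A@np.array([(u-K[2])/K[0],(v-K[3])/K[1],1.]); return b+d*(z-b[2])/d[2]
E
python3 - <<'E'
from h import *
d=np.load('/tmp/w1.npz'); A,b,K,I,P=[d[k] for k in('A','b','K','I','P')]
g=cv2.cvtColor(I,cv2.COLOR_RGB2GRAY).astype(float)
# front edge: bright->dark going down
us=np.arange(180,365,3); pts=[]
for u in us:
    gr=np.diff(g[218:242,u]); k=np.argmin(gr); pts.append(ray(A,b,K,u,218.5+k,.092)[:2])
pts=np.array(pts); 
from numpy.polynomial import polynomial as po
pf=np.polyfit(pts[:,0],pts[:,1],1); res=pts[:,1]-np.polyval(pf,pts[:,0]); ok=abs(res)<.003; pf=np.polyfit(pts[ok,0],pts[ok,1],1)
yaw=np.arctan(pf[0]); print('yaw',np.degrees(yaw),'n',ok.sum(),len(us))
for n,(u,v,z) in dict(fl=(166,231,.092),fr=(372,227,.092),rimR=(374,150,.08),rimL=(157,150,.08),hL=(150,84,.08),hR=(375,77,.08),head=(345,272,.112),st=(241,268,.129)).items():
    print(n,ray(A,b,K,u,v,z).round(4))
# chest frame
ex=np.array([np.cos(yaw),np.sin(yaw)]); ey=np.array([-ex[1],ex[0]])
y29=np.median(pts[ok]@ey); 
R1=ray(A,b,K,372,227,.092)[:2]@ex; L1=ray(A,b,K,166,231,.092)[:2]@ex
print('x ends',R1,L1,L1-R1,'y29',y29)
h=P[264:280,337:346]; print('head pts',np.nanmedian(h.reshape(-1,3),0))
o=ex*(R1+L1)/2+ey*(y29-.029); print('origin',o)
for n,p in dict(bay=(-.05,-.0525),staple=(.035,.081),head=(-.093,.081)).items(): print(n,o+ex*p[0]+ey*p[1])
E
```

```text
yaw 16.02759161623811 n 62 62
fl [ 0.6893 -0.0362  0.092 ]
fr [ 0.4484 -0.1034  0.092 ]
rimR [ 0.4704 -0.1915  0.08  ]
rimL [ 0.7187 -0.1275  0.08  ]
hL [ 0.7373 -0.1984  0.08  ]
hR [ 0.4924 -0.2692  0.08  ]
head [ 0.468  -0.0463  0.112 ]
st [ 0.5875 -0.0271  0.129 ]
x ends 0.40244424760126357 0.6525627551539939 0.2501185075527303 y29 -0.225181086440236
head pts [ 0.4746493  -0.04953892  0.12387274]
origin [ 0.57717829 -0.09865693]
bay [ 0.54361711 -0.16292121]
staple [ 0.58845368 -0.01114199]
head [ 0.46542919 -0.04648282]
```

>>> apply_moves:
  targets:
    - {"dp": [0.01, 0.04, 0], "yaw": -3.4}
    - {"dp": [0.02, 0.08, 0], "yaw": -3.4}
    - {"dp": [0.03, 0.12, 0], "yaw": -3.4}
    - {"dp": [0.04, 0.16, -0.01], "yaw": -3.4}
    - {"dp": [0.055, 0.2, -0.03], "yaw": -3.4}
    - {"dp": [0.065, 0.235, -0.05], "yaw": -3.4}
    - {"dp": [0.075, 0.27, -0.07], "yaw": -3.4}
    - {"dp": [0.085, 0.305, -0.09], "yaw": -3.4}
    - {"dp": [0.095, 0.34, -0.115], "yaw": -3.4}
    - {"dp": [0.1, 0.365, -0.145], "yaw": -3.4}
    - {"dp": [0.106, 0.391, -0.17], "yaw": -3.4}
    - {"dp": [0.106, 0.391, -0.19], "yaw": -3.4}
    - {"dp": [0.106, 0.391, -0.19], "yaw": -3.4}
    - {"dp": [0.106, 0.391, -0.19], "yaw": -3.4}

```text
time_s: 2.95
tcp_pos: [0.6298, 0.2563, 0.2278]
eef_rot: [179.9, -0.1, -79.2]
contact_force: [0.3, -0.0, 0.9]
gripper_width: 0.0875
gripper_force: 0.0
```

Run:
```python
from h import *
I,P,A,b,K=cap('wrist'); save('w2.png',I); np.savez('/tmp/w2',I=I,P=P,A=A,b=b,K=K); s=get_state();print(s['tcp_pos'],s['eef_rot'])
h=cv2.cvtColor(I,cv2.COLOR_RGB2HSV)
m=(abs(P[...,2]-.052)<.007)
n,l,st,c=cv2.connectedComponentsWithStats(m.astype(np.uint8))
for i in range(1,n):
    if st[i,4]>800:
        q=(P[l==i][:,:2]*1000).astype(np.float32); print(st[i],c[i].round(),cv2.minAreaRect(q))
```

```text
[0.63056257 0.25646029 0.2298069 ] [-1.79952853e+02 -3.38314210e-02 -7.91877200e+01]
[ 286  151   67  133 8485] [319. 216.] ((627.4229125976562, 258.80218505859375), (52.5555534362793, 110.180908203125), 11.442901611328125)
[ 249  342   72   46 2388] [283. 362.] ((633.4306030273438, 395.9658203125), (65.10643768310547, 47.14275360107422), 11.14050579071045)
```

View pics/w2.png

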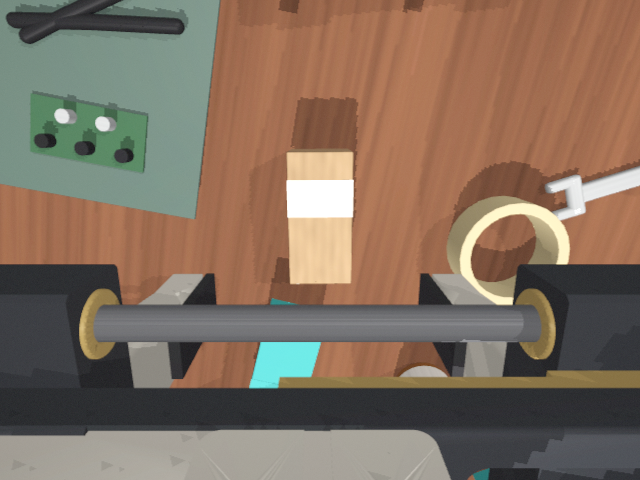

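>>> apply_moves:
  targets:
    - {"dp": [-0.002, 0.002, -0.03], "yaw": 0.6}
    - {"dp": [-0.002, 0.002, -0.07], "yaw": 0.6}
    - {"dp": [-0.002, 0.002, -0.11], "yaw": 0.6}
    - {"dp": [-0.002, 0.002, -0.15], "yaw": 0.6}
    - {"dp": [-0.002, 0.002, -0.175], "yaw": 0.6}
    - {"dp": [-0.002, 0.002, -0.19], "yaw": 0.6}
    - {"dp": [-0.002, 0.002, -0.19], "yaw": 0.6}
    - {"dp": [-0.002, 0.002, -0.19], "yaw": 0.6}

```text
time_s: 3.67
tcp_pos: [0.6292, 0.2593, 0.0405]
eef_rot: [-179.9, 0.0, -78.6]
contact_force: [1.1, 0.6, 1.3]
gripper_width: 0.0878
gripper_force: 0.0
```

>>> apply_moves:
  targets:
    - {"dp": [0, 0, 0], "yaw": 0}
    - {"dp": [0, 0, 0], "yaw": 0}
    - {"dp": [0, 0, 0], "yaw": 0}
    - {"dp": [0, 0, 0], "yaw": 0}
    - {"dp": [0, 0, 0], "yaw": 0}
    - {"dp": [0, 0, 0], "yaw": 0}
    - {"dp": [0, 0, 0], "yaw": 0}
    - {"dp": [0, 0, 0], "yaw": 0}
  grip: 0.6
  squeeze: 15

```text
time_s: 4.33
tcp_pos: [0.6278, 0.2599, 0.0389]
eef_rot: [-180.0, -0.0, -78.5]
contact_force: [-1.3, 0.1, 5.5]
gripper_width: 0.052
gripper_force: 15.0
```

>>> apply_moves:
  targets:
    - {"dp": [0, 0, 0.03], "yaw": 0}
    - {"dp": [0, 0, 0.07], "yaw": 0}
    - {"dp": [0, 0, 0.11], "yaw": 0}
    - {"dp": [-0.003, -0.015, 0.145], "yaw": 1}
    - {"dp": [-0.01, -0.045, 0.16], "yaw": 2}
    - {"dp": [-0.016, -0.08, 0.16], "yaw": 3}
    - {"dp": [-0.024, -0.12, 0.16], "yaw": 4}
    - {"dp": [-0.032, -0.16, 0.16], "yaw": 4.6}
    - {"dp": [-0.04, -0.2, 0.16], "yaw": 4.6}
    - {"dp": [-0.048, -0.24, 0.16], "yaw": 4.6}
    - {"dp": [-0.056, -0.28, 0.16], "yaw": 4.6}
    - {"dp": [-0.064, -0.32, 0.16], "yaw": 4.6}
    - {"dp": [-0.072, -0.36, 0.16], "yaw": 4.6}
    - {"dp": [-0.08, -0.395, 0.16], "yaw": 4.6}
    - {"dp": [-0.083, -0.415, 0.16], "yaw": 4.6}
    - {"dp": [-0.0845, -0.4225, 0.15], "yaw": 4.6}
    - {"dp": [-0.0845, -0.4225, 0.14], "yaw": 4.6}
    - {"dp": [-0.0845, -0.4225, 0.14], "yaw": 4.6}
    - {"dp": [-0.0845, -0.4225, 0.14], "yaw": 4.6}

```text
time_s: 5.92
tcp_pos: [0.5429, -0.1619, 0.1773]
eef_rot: [179.9, 0.0, -73.9]
contact_force: [0.1, 0.2, -1.9]
gripper_width: 0.0519
gripper_force: 15.0
```

Run:
```python
from h import *
s=get_state(); print(s['tcp_pos'],s['eef_rot'],s['contact_force'],s['gripper_width'])
a=np.radians(16.03); ex=np.array([np.cos(a),np.sin(a)]); ey=np.array([-ex[1],ex[0]]); o=np.array([.5772,-.0987])
d=s['tcp_pos'][:2]-o; print('chest xy',d@ex,d@ey)
# lid and hasp from scene cloud, in chest y,z
I,P,A,b,K=cap('side')
q=P.reshape(-1,3); x=(q[:,:2]-o)@ex; y=(q[:,:2]-o)@ey; z=q[:,2]
for nm,x0,x1 in(('lid',-110,-20),('lid2',70,115),('hasp',18,52)):
    m=(x>x0/1e3)&(x<x1/1e3)&(y<-.13)&(y>-.32)&(z>.07)&(z<.32)
    print(nm,m.sum())
    for zz in np.arange(.08,.30,.02):
        k=m&(abs(z-zz)<.006)
        if k.sum(): print(round(zz,2),k.sum(),np.percentile(y[k],[2,50,98]).round(3))
```

```text
[ 0.54287084 -0.16187373  0.17729744] [ 1.79869154e+02  4.60640216e-02 -7.39031801e+01] [ 0.08246401  0.16325985 -1.85186922] 0.051920860445143345
chest xy -0.0504391784713108 -0.05123768155072661
lid 1344
0.08 70 [-0.162 -0.157 -0.153]
0.1 97 [-0.165 -0.161 -0.156]
0.12 81 [-0.169 -0.164 -0.16 ]
0.14 88 [-0.172 -0.168 -0.163]
0.16 85 [-0.177 -0.172 -0.168]
0.18 96 [-0.181 -0.176 -0.171]
0.2 96 [-0.184 -0.179 -0.174]
0.22 97 [-0.189 -0.183 -0.179]
0.24 128 [-0.19  -0.182 -0.173]
lid2 360
0.08 28 [-0.162 -0.159 -0.153]
0.1 7 [-0.167 -0.165 -0.16 ]
0.12 4 [-0.167 -0.166 -0.161]
0.14 16 [-0.174 -0.169 -0.166]
0.16 23 [-0.18  -0.172 -0.167]
0.18 23 [-0.182 -0.176 -0.173]
0.2 29 [-0.184 -0.18  -0.175]
0.22 47 [-0.188 -0.183 -0.178]
0.24 61 [-0.192 -0.184 -0.174]
hasp 739
0.08 21 [-0.162 -0.157 -0.15 ]
0.1 32 [-0.166 -0.161 -0.155]
0.12 37 [-0.168 -0.164 -0.16 ]
0.14 33 [-0.173 -0.169 -0.165]
0.16 67 [-0.256 -0.176 -0.168]
0.18 80 [-0.25  -0.238 -0.172]
0.2 60 [-0.234 -0.224 -0.178]
0.22 59 [-0.22  -0.211 -0.18 ]
0.24 78 [-0.207 -0.197 -0.173]
```

>>> apply_moves:
  targets:
    - {"dp": [0, -0.001, -0.03], "yaw": 0}
    - {"dp": [0, -0.001, -0.06], "yaw": 0}
    - {"dp": [0, -0.001, -0.09], "yaw": 0}
    - {"dp": [0, -0.001, -0.11], "yaw": 0}
    - {"dp": [0, -0.001, -0.12], "yaw": 0}
    - {"dp": [0, -0.001, -0.127], "yaw": 0}
    - {"dp": [0, -0.001, -0.13], "yaw": 0}
    - {"dp": [0, -0.001, -0.132], "yaw": 0}
    - {"dp": [0, -0.001, -0.133], "yaw": 0}
    - {"dp": [0, -0.001, -0.133], "yaw": 0}

```text
time_s: 6.8
tcp_pos: [0.5443, -0.1635, 0.047]
eef_rot: [-179.9, -0.0, -73.9]
contact_force: [1.2, 0.5, 0.0]
gripper_width: 0.0519
gripper_force: 15.0
```

>>> apply_moves:
  targets:
    - {"dp": [0, 0, -0.001], "yaw": 0}
    - {"dp": [0, 0, -0.001], "yaw": 0}

```text
time_s: 6.97
tcp_pos: [0.5444, -0.1636, 0.0467]
eef_rot: [-179.9, -0.1, -73.9]
contact_force: [-2.9, 3.9, 9.7]
gripper_width: 0.0522
gripper_force: 15.0
```

>>> apply_moves:
  targets:
    - {"dp": [0, 0, -0.001], "yaw": 0}
    - {"dp": [0, 0, -0.001], "yaw": 0}
    - {"dp": [0, 0, -0.001], "yaw": 0}
    - {"dp": [0, 0, -0.001], "yaw": 0}
    - {"dp": [0, 0, 0.01], "yaw": 0}
    - {"dp": [0, 0, 0.04], "yaw": 0}
    - {"dp": [0, 0, 0.08], "yaw": 0}
    - {"dp": [0, 0, 0.12], "yaw": 0}
    - {"dp": [0, 0, 0.16], "yaw": 0}
    - {"dp": [0, 0, 0.2], "yaw": 0}
    - {"dp": [0, 0, 0.24], "yaw": 0}
    - {"dp": [0, 0, 0.28], "yaw": 0}
  grip: -0.45

```text
time_s: 7.97
tcp_pos: [0.5425, -0.1638, 0.3279]
eef_rot: [-179.9, -0.0, -73.9]
contact_force: [1.4, 0.4, -0.8]
gripper_width: 0.0636
gripper_force: 0.0
```

```bash
cat >> h.py <<'E'
_a=np.radians(16.03); ex=np.array([np.cos(_a),np.sin(_a)]); ey=np.array([-ex[1],ex[0]]); o=np.array([.5772,-.0987])
def w(x,y): return o+ex*x+ey*y
def ch(p): d=np.array(p[:2])-o; return np.array([d@ex,d@ey,p[2]])
E
python3 - <<'E'
from h import *
s=get_state(); p=s['tcp_pos']; print(p,s['eef_rot'],ch(p))
c=[(-.09,-.26,.328),(-.09,-.26,.225),(-.09,-.152-.0095,.225)]
for f in range(85,-1,-10):
    f=np.radians(f);c.append((-.09,-.140-.012*np.sin(f)+.125*np.cos(f)-.0095,.080+.012*np.cos(f)+.125*np.sin(f)+.022))
c.append((-.09,-.140+.125-.0095,.112))
for k in c: print(np.round(k,3),np.round(np.append(w(*k[:2]),k[2])-p,3).tolist())
I,P,A,b,K=cap('wrist'); save('w3.png',I)
E
```

```text
[ 0.54249068 -0.16381049  0.32788595] [-1.79938533e+02 -2.12655777e-02 -7.39328340e+01] [-0.05133938 -0.05299416  0.32788595]
[-0.09  -0.26   0.328] [0.02, -0.21, 0.0]
[-0.09  -0.26   0.225] [0.02, -0.21, -0.103]
[-0.09  -0.162  0.225] [-0.007, -0.115, -0.103]
[-0.09  -0.151  0.228] [-0.01, -0.104, -0.1]
[-0.09  -0.129  0.226] [-0.016, -0.083, -0.102]
[-0.09  -0.108  0.22 ] [-0.022, -0.063, -0.108]
[-0.09  -0.088  0.211] [-0.028, -0.044, -0.117]
[-0.09  -0.07   0.199] [-0.033, -0.027, -0.129]
[-0.09  -0.054  0.184] [-0.037, -0.012, -0.144]
[-0.09  -0.041  0.166] [-0.04, 0.001, -0.162]
[-0.09  -0.032  0.146] [-0.043, 0.01, -0.182]
[-0.09  -0.026  0.125] [-0.045, 0.015, -0.203]
[-0.09  -0.025  0.112] [-0.045, 0.017, -0.216]
```

View pics/w3.png

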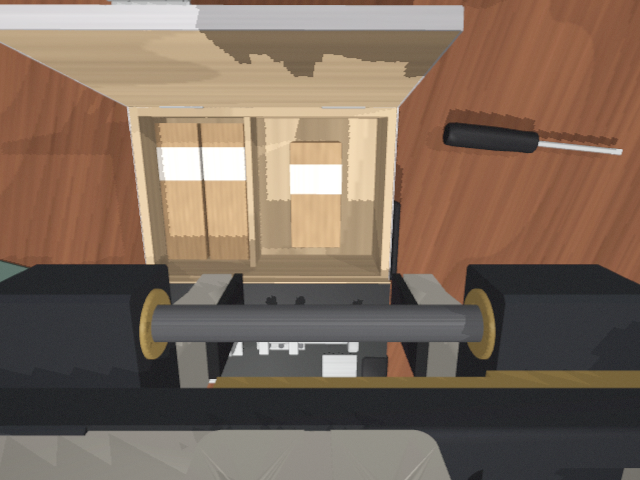

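The carton lies flat in the empty bay at (316,195). Next I'll take the closed fingers behind the lid.

>>> apply_moves:
  targets:
    - {"dp": [0.004, -0.035, 0], "yaw": 0}
    - {"dp": [0.008, -0.075, 0], "yaw": 0}
    - {"dp": [0.012, -0.115, 0], "yaw": 0}
    - {"dp": [0.015, -0.155, 0], "yaw": 0}
    - {"dp": [0.018, -0.19, 0], "yaw": 0}
    - {"dp": [0.02, -0.21, 0], "yaw": 0}
    - {"dp": [0.02, -0.21, -0.02], "yaw": 0}
    - {"dp": [0.02, -0.21, -0.06], "yaw": 0}
    - {"dp": [0.02, -0.21, -0.1], "yaw": 0}
    - {"dp": [0.02, -0.21, -0.103], "yaw": 0}
    - {"dp": [0.015, -0.195, -0.103], "yaw": 0}
    - {"dp": [0.01, -0.175, -0.103], "yaw": 0}
    - {"dp": [0.005, -0.155, -0.103], "yaw": 0}
    - {"dp": [-0.001, -0.135, -0.103], "yaw": 0}
    - {"dp": [-0.007, -0.115, -0.103], "yaw": 0}
    - {"dp": [-0.01, -0.104, -0.1], "yaw": 0}
  grip: 1
  squeeze: 20

```text
time_s: 9.35
tcp_pos: [0.5338, -0.267, 0.2275]
eef_rot: [-179.9, -0.1, -73.9]
contact_force: [1.5, -4.3, -2.5]
gripper_width: 0.0006
gripper_force: 2.1
```

>>> apply_moves:
  targets:
    - {"dp": [-0.003, 0.011, -0.001], "yaw": 0}
    - {"dp": [-0.006, 0.021, -0.002], "yaw": 0}
    - {"dp": [-0.009, 0.031, -0.004], "yaw": 0}
    - {"dp": [-0.012, 0.041, -0.008], "yaw": 0}
    - {"dp": [-0.015, 0.051, -0.012], "yaw": 0}
    - {"dp": [-0.018, 0.06, -0.017], "yaw": 0}
    - {"dp": [-0.02, 0.069, -0.023], "yaw": 0}
    - {"dp": [-0.023, 0.077, -0.029], "yaw": 0}
    - {"dp": [-0.025, 0.085, -0.036], "yaw": 0}
    - {"dp": [-0.027, 0.092, -0.044], "yaw": 0}
    - {"dp": [-0.029, 0.099, -0.053], "yaw": 0}
    - {"dp": [-0.03, 0.105, -0.062], "yaw": 0}
    - {"dp": [-0.031, 0.11, -0.072], "yaw": 0}
    - {"dp": [-0.033, 0.114, -0.082], "yaw": 0}
    - {"dp": [-0.034, 0.117, -0.092], "yaw": 0}
    - {"dp": [-0.035, 0.119, -0.103], "yaw": 0}
    - {"dp": [-0.035, 0.12, -0.11], "yaw": 0}
    - {"dp": [-0.035, 0.12, -0.116], "yaw": 0}
    - {"dp": [-0.035, 0.12, -0.117], "yaw": 0}

```text
time_s: 10.93
tcp_pos: [0.4977, -0.1475, 0.1135]
eef_rot: [179.9, -0.1, -73.8]
contact_force: [-33.2, 17.9, 85.4]
gripper_width: 0.0006
gripper_force: 43.0
```

>>> apply_moves:
  targets:
    - {"dp": [0, 0, 0.005], "yaw": 0}
    - {"dp": [-0.002, 0.0, 0.04], "yaw": 0}
    - {"dp": [-0.002, 0.0, 0.08], "yaw": 0}
    - {"dp": [-0.002, 0, 0.12], "yaw": 0}
    - {"dp": [0.02, -0.03, 0.14], "yaw": 0}
    - {"dp": [0.04, -0.05, 0.14], "yaw": 0}
    - {"dp": [0.04, -0.05, 0.14], "yaw": 0}
    - {"dp": [0.04, -0.05, 0.14], "yaw": 0}

```text
time_s: 11.6
tcp_pos: [0.5386, -0.1983, 0.2464]
eef_rot: [179.9, 0.1, -74.0]
contact_force: [0.2, -0.3, -0.4]
gripper_width: 0.0005
gripper_force: 0.0
```

Run:
```python
from h import *
s=get_state(); p=s['tcp_pos']; print(p,ch(p),s['contact_force'])
for n in('scene','side'):
    I,P,A,b,K=cap(n); np.savez('/tmp/'+n+'2',I=I,P=P)
    if n=='scene': save('scene2.png',cv2.resize(I[170:350,235:445],None,fx=3.3,fy=3.3,interpolation=cv2.INTER_CUBIC))
    q=P.reshape(-1,3); x,y=(q[:,:2]-o)@ex,(q[:,:2]-o)@ey; z=q[:,2]
    m=(x>-.11)&(x<.0)&(y>-.13)&(y<.02)&(z>.05)&(z<.13); print(n,'lid z',m.sum())
    if m.sum():
        print(np.linalg.lstsq(np.c_[np.ones(m.sum()),x[m],y[m]],z[m],rcond=None)[0])
    m=(x>.018)&(x<.052)&(y>-.1)&(y<.06)&(z>.097)&(z<.25)
    for zz in np.arange(.1,.24,.01):
        k=m&(abs(z-zz)<.004)
        if k.sum(): print(round(zz,2),k.sum(),np.percentile(x[k],[2,98]).round(3),np.percentile(y[k],[2,50,98]).round(3))
```

```text
[ 0.53861569 -0.19828789  0.24640868] [-0.06458431 -0.08506094  0.24640868] [ 0.1676474  -0.34635402 -0.36223436]
scene lid z 1756
[ 0.09113723 -0.00020796 -0.00889408]
0.1 32 [0.018 0.051] [-0.076  0.029  0.056]
0.11 14 [0.021 0.049] [0.018 0.022 0.027]
0.12 19 [0.022 0.051] [0.008 0.011 0.016]
0.13 12 [0.02  0.051] [-0.005  0.002  0.005]
0.14 11 [0.02 0.05] [-0.011 -0.007 -0.005]
0.15 13 [0.019 0.05 ] [-0.021 -0.018 -0.014]
0.16 18 [0.021 0.051] [-0.033 -0.027 -0.024]
0.17 52 [0.021 0.051] [-0.047 -0.041 -0.033]
side lid z 971
[ 0.09140846  0.00064065 -0.00274397]
0.1 31 [0.018 0.05 ] [-0.035  0.016  0.057]
0.11 12 [0.02 0.05] [0.006 0.011 0.057]
0.12 11 [0.021 0.046] [-0.004  0.003  0.058]
0.13 7 [0.019 0.048] [-0.012 -0.006 -0.003]
0.14 10 [0.019 0.05 ] [-0.022 -0.018 -0.013]
0.15 7 [0.02  0.051] [-0.03  -0.025 -0.022]
0.16 6 [0.02 0.04] [-0.044 -0.035 -0.033]
0.17 20 [0.02  0.051] [-0.054 -0.048 -0.04 ]
```

View pics/scene2.png

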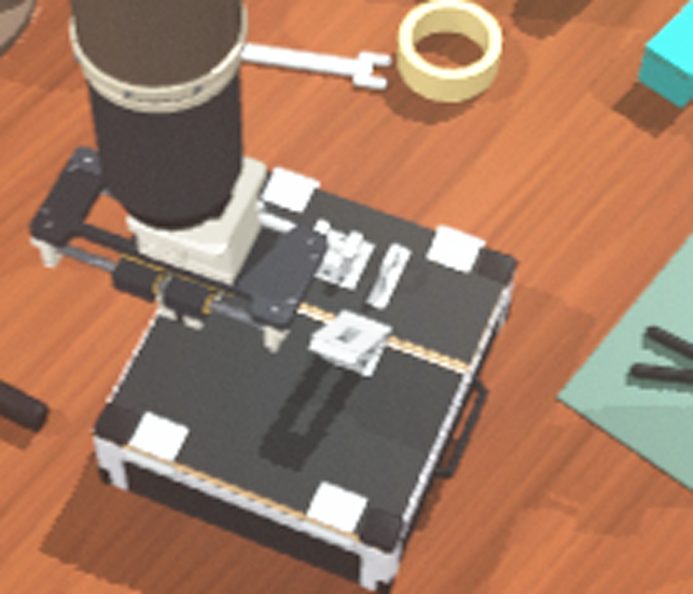

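The lid is shut. The hasp stands up and back at crop (350,340), as modelled.

Run:
```python
from h import *
p=get_state()['tcp_pos']
c=[(.035,-.095,.247),(.035,-.095,.170),(.035,.027-.0095,.170)]
for f,r_ in((80,60),(70,70),(60,78),(50,84),(40,86),(30,86),(25,86)):
    f=np.radians(f);c.append((.035,.027+r_/1e3*np.cos(f)-.0095,.099+r_/1e3*np.sin(f)+.022))
c+=[(.035,.095,.175),(.035,.1095,.175),(.035,.1095,.125)]
for k in c: print(np.round(k,3),np.round(np.append(w(*k[:2]),k[2])-p,3).tolist())
```

```text
[ 0.035 -0.095  0.247] [0.1, 0.017, 0.001]
[ 0.035 -0.095  0.17 ] [0.1, 0.017, -0.076]
[0.035 0.018 0.17 ] [0.068, 0.125, -0.076]
[0.035 0.028 0.18 ] [0.066, 0.135, -0.066]
[0.035 0.041 0.187] [0.062, 0.148, -0.059]
[0.035 0.056 0.189] [0.058, 0.163, -0.058]
[0.035 0.071 0.185] [0.054, 0.177, -0.061]
[0.035 0.083 0.176] [0.05, 0.189, -0.07]
[0.035 0.092 0.164] [0.048, 0.197, -0.082]
[0.035 0.095 0.157] [0.047, 0.2, -0.089]
[0.035 0.095 0.175] [0.047, 0.2, -0.071]
[0.035 0.11  0.175] [0.043, 0.214, -0.071]
[0.035 0.11  0.125] [0.043, 0.214, -0.121]
```

>>> apply_moves:
  targets:
    - {"dp": [0.035, 0.006, 0], "yaw": 0}
    - {"dp": [0.07, 0.012, 0], "yaw": 0}
    - {"dp": [0.1, 0.017, 0], "yaw": 0}
    - {"dp": [0.1, 0.017, -0.035], "yaw": 0}
    - {"dp": [0.1, 0.017, -0.07], "yaw": 0}
    - {"dp": [0.1, 0.017, -0.076], "yaw": 0}
    - {"dp": [0.095, 0.035, -0.076], "yaw": 0}
    - {"dp": [0.09, 0.051, -0.076], "yaw": 0}
    - {"dp": [0.085, 0.068, -0.076], "yaw": 0}
    - {"dp": [0.08, 0.085, -0.076], "yaw": 0}
    - {"dp": [0.076, 0.098, -0.076], "yaw": 0}
    - {"dp": [0.072, 0.112, -0.076], "yaw": 0}
    - {"dp": [0.068, 0.125, -0.076], "yaw": 0}
    - {"dp": [0.066, 0.135, -0.066], "yaw": 0}
    - {"dp": [0.062, 0.148, -0.059], "yaw": 0}
    - {"dp": [0.058, 0.163, -0.058], "yaw": 0}

```text
time_s: 13.03
tcp_pos: [0.5969, -0.0339, 0.1918]
eef_rot: [-179.9, -0.0, -73.9]
contact_force: [0.3, -0.2, -0.1]
gripper_width: 0.0005
gripper_force: 0.3
```

>>> apply_moves:
  targets:
    - {"dp": [-0.004, 0.014, -0.003], "yaw": 0}
    - {"dp": [-0.008, 0.026, -0.012], "yaw": 0}
    - {"dp": [-0.01, 0.034, -0.024], "yaw": 0}
    - {"dp": [-0.011, 0.037, -0.031], "yaw": 0}
    - {"dp": [-0.011, 0.037, -0.031], "yaw": 0}

```text
time_s: 13.45
tcp_pos: [0.5841, 0.003, 0.1569]
eef_rot: [179.8, 0.0, -73.9]
contact_force: [-0.1, -0.0, 0.3]
gripper_width: 0.0007
gripper_force: 0.0
```

Run:
```python
from h import *
s=get_state(); print(ch(s['tcp_pos']),s['contact_force'])
I,P,A,b,K=cap('side'); save('side3.png',cv2.resize(I[190:330,250:450],None,fx=4,fy=4,interpolation=cv2.INTER_CUBIC))
```

```text
[0.03468045 0.09589633 0.1568566 ] [-0.09752606 -0.00595508  0.29035735]
```

View pics/side3.png

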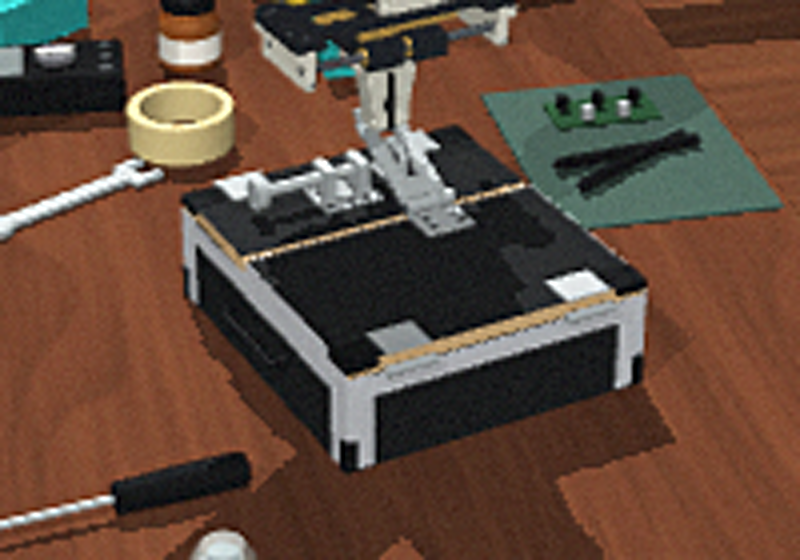

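The hasp is over the staple at about 25° from flat, at crop (415,180). Next I'll move out beyond the staple and press it down.

>>> apply_moves:
  targets:
    - {"dp": [-0.001, 0.002, 0.012], "yaw": 0}
    - {"dp": [-0.004, 0.0135, 0.012], "yaw": 0}
    - {"dp": [-0.004, 0.0135, 0.005], "yaw": 0}
    - {"dp": [-0.004, 0.0135, -0.005], "yaw": 0}
    - {"dp": [-0.004, 0.0135, -0.014], "yaw": 0}
    - {"dp": [-0.004, 0.0135, -0.022], "yaw": 0}
    - {"dp": [-0.004, 0.0135, -0.028], "yaw": 0}
    - {"dp": [-0.004, 0.0135, -0.031], "yaw": 0}
    - {"dp": [-0.004, 0.0135, -0.032], "yaw": 0}

```text
time_s: 14.25
tcp_pos: [0.5809, 0.0155, 0.1254]
eef_rot: [179.9, -0.0, -73.9]
contact_force: [-0.3, 0.6, 0.1]
gripper_width: 0.0002
gripper_force: 0.0
```

>>> apply_moves:
  targets:
    - {"dp": [0, 0, -0.001], "yaw": 0}
    - {"dp": [0, 0, -0.002], "yaw": 0}
    - {"dp": [0, 0, -0.003], "yaw": 0}
    - {"dp": [0, 0, -0.003], "yaw": 0}

```text
time_s: 14.58
tcp_pos: [0.5815, 0.0159, 0.1237]
eef_rot: [-180.0, 0.0, -73.9]
contact_force: [-0.9, 0.1, 0.4]
gripper_width: 0.0009
gripper_force: 0.1
```

>>> apply_moves:
  targets:
    - {"dp": [0, 0, -0.001], "yaw": 0}
    - {"dp": [0, 0, -0.001], "yaw": 0}

```text
time_s: 14.75
tcp_pos: [0.5815, 0.0159, 0.1227]
eef_rot: [-180.0, 0.0, -73.9]
contact_force: [1.0, 0.4, 0.3]
gripper_width: 0.0007
gripper_force: 0.3
```

>>> apply_moves:
  targets:
    - {"dp": [0, 0, -0.001], "yaw": 0}
    - {"dp": [0, 0, -0.001], "yaw": 0}

```text
time_s: 14.92
tcp_pos: [0.5816, 0.0159, 0.122]
eef_rot: [-180.0, -0.0, -73.9]
contact_force: [-1.1, -0.5, 4.6]
gripper_width: 0.0001
gripper_force: 1.8
```

>>> apply_moves:
  targets:
    - {"dp": [0, 0, -0.001], "yaw": 0}
    - {"dp": [0, 0, -0.001], "yaw": 0}

```text
time_s: 15.08
tcp_pos: [0.5818, 0.0159, 0.1215]
eef_rot: [-179.9, -0.0, -73.9]
contact_force: [-1.9, -0.2, 8.2]
gripper_width: 0.0007
gripper_force: 3.5
```

>>> apply_moves:
  targets:
    - {"dp": [0, 0, 0.035], "yaw": 0}
    - {"dp": [0, 0, 0.075], "yaw": 0}
    - {"dp": [-0.03, -0.014, 0.1], "yaw": 0}
    - {"dp": [-0.065, -0.03, 0.12], "yaw": 0}
    - {"dp": [-0.1, -0.047, 0.12], "yaw": 0}
    - {"dp": [-0.13, -0.063, 0.1], "yaw": 0}
    - {"dp": [-0.155, -0.074, 0.08], "yaw": 0}
    - {"dp": [-0.155, -0.074, 0.08], "yaw": 0}
    - {"dp": [-0.155, -0.074, 0.08], "yaw": 0}

```text
time_s: 15.83
tcp_pos: [0.4245, -0.0589, 0.2001]
eef_rot: [180.0, 0.0, -74.0]
contact_force: [0.5, -0.9, 0.9]
gripper_width: 0.0003
gripper_force: 0.0
```

Run:
```python
from h import *
s=get_state(); print(s['tcp_pos'],ch(s['tcp_pos']),s['contact_force'])
I,P,A,b,K=cap('side')
a=cv2.resize(I[195:275,280:420],None,fx=4.2,fy=4.2,interpolation=cv2.INTER_CUBIC)
I2,P2,A2,b2,K2=cap('scene')
c=cv2.resize(I2[205:275,270:410],None,fx=4.2,fy=3.7,interpolation=cv2.INTER_CUBIC); save('both4.png',np.vstack([a,c]))
for P in(P,P2):
    q=P.reshape(-1,3); x,y=(q[:,:2]-o)@ex,(q[:,:2]-o)@ey; z=q[:,2]
    for y0 in(.03,.045,.1,.11,.12):
        m=(x>.018)&(x<.052)&(abs(y-y0)<.005)&(z>.08)&(z<.2); print(y0,m.sum(),np.percentile(z[m],[10,50,90]).round(4) if m.sum() else '')
    m=(x<-.08)&(x>-.12)&(abs(y-.081)<.02)&(z>.1)&(z<.14); print('head',np.percentile(x[m],[2,50,98]).round(4),np.percentile(y[m],[2,50,98]).round(4) ) if m.sum() else 0
```

```text
[ 0.42452398 -0.05889184  0.20011802] [-0.1357469   0.08042036  0.20011802] [ 0.5277498  -0.86631866  0.86143747]
0.03 10 [0.0897 0.0983 0.1015]
0.045 18 [0.0939 0.0978 0.0994]
0.1 7 [0.0948 0.0991 0.1013]
0.11 6 [0.0955 0.1002 0.1026]
0.12 17 [0.0945 0.1007 0.1029]
head [-0.0886 -0.0849 -0.0801] [0.0626 0.0733 0.0888]
0.03 31 [0.0974 0.1019 0.1058]
0.045 41 [0.0957 0.0979 0.1021]
0.1 26 [0.0929 0.0984 0.103 ]
0.11 33 [0.0946 0.0983 0.1015]
0.12 45 [0.0951 0.1008 0.1055]
head [-0.0881 -0.0836 -0.0804] [0.0673 0.0751 0.0922]
```

View pics/both4.png

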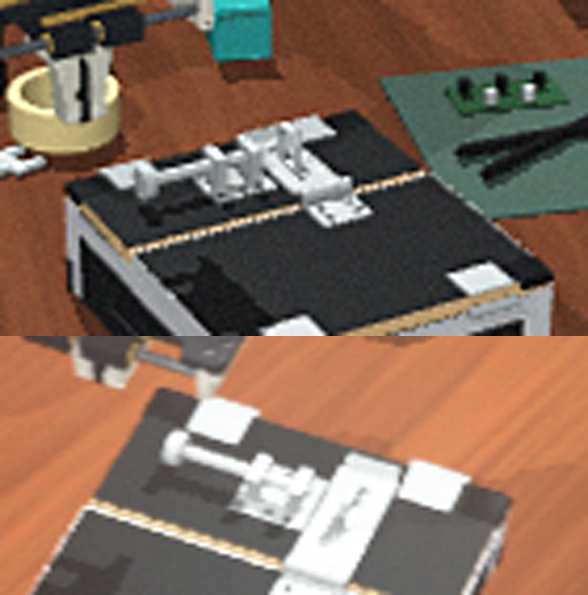

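The hasp lies flat with the staple up through its slot (top crop 290,150; bottom crop 345,510). The pin head is at bottom crop (175,447). Next I'll push the pin.

>>> apply_moves:
  targets:
    - {"dp": [0, 0, -0.04], "yaw": 0}
    - {"dp": [0, 0, -0.074], "yaw": 0}
    - {"dp": [0, 0, -0.074], "yaw": 0}
    - {"dp": [0.012, 0.003, -0.074], "yaw": 0}
    - {"dp": [0.022, 0.006, -0.074], "yaw": 0}
    - {"dp": [0.031, 0.009, -0.074], "yaw": 0}
    - {"dp": [0.038, 0.011, -0.074], "yaw": 0}
    - {"dp": [0.045, 0.013, -0.074], "yaw": 0}
    - {"dp": [0.05, 0.0144, -0.074], "yaw": 0}
    - {"dp": [0.055, 0.0158, -0.074], "yaw": 0}
    - {"dp": [0.06, 0.0172, -0.074], "yaw": 0}
    - {"dp": [0.06, 0.0172, -0.074], "yaw": 0}

```text
time_s: 16.93
tcp_pos: [0.4875, -0.0406, 0.1268]
eef_rot: [-179.9, -0.0, -73.9]
contact_force: [-0.2, -0.3, 0.7]
gripper_width: 0.0002
gripper_force: 0.1
```

```bash
cat > hd.py <<'E'
from h import *
s=get_state(); print(ch(s['tcp_pos']),s['contact_force'])
for n in('scene','side'):
    I,P,A,b,K=cap(n); q=P.reshape(-1,3); x,y=(q[:,:2]-o)@ex,(q[:,:2]-o)@ey; z=q[:,2]
    m=(abs(y-.081)<.02)&(z>.104)&(z<.126)&(x>-.13)&(x<.08)
    hh,e=np.histogram(x[m],np.arange(-.13,.085,.008)); print(n,list(zip(e.round(3).tolist(),hh.tolist())))
    save('pin_'+n+str(int(s['time_s']*100))+'.png',cv2.resize(I[195:290,260:420],None,fx=5,fy=5,interpolation=cv2.INTER_CUBIC))
E
python3 hd.py
```

```text
[-0.07014376  0.08059443  0.1268042 ] [-0.24529017 -0.34053841  0.71742405]
scene [(-0.13, 0), (-0.122, 0), (-0.114, 0), (-0.106, 0), (-0.098, 0), (-0.09, 1), (-0.082, 10), (-0.074, 11), (-0.066, 11), (-0.058, 9), (-0.05, 17), (-0.042, 21), (-0.034, 15), (-0.026, 29), (-0.018, 11), (-0.01, 11), (-0.002, 11), (0.006, 14), (0.014, 12), (0.022, 11), (0.03, 11), (0.038, 25), (0.046, 5), (0.054, 0), (0.062, 0), (0.07, 0)]
side [(-0.13, 0), (-0.122, 0), (-0.114, 0), (-0.106, 0), (-0.098, 0), (-0.09, 8), (-0.082, 18), (-0.074, 12), (-0.066, 9), (-0.058, 16), (-0.05, 14), (-0.042, 8), (-0.034, 22), (-0.026, 15), (-0.018, 7), (-0.01, 8), (-0.002, 22), (0.006, 11), (0.014, 7), (0.022, 6), (0.03, 19), (0.038, 9), (0.046, 0), (0.054, 0), (0.062, 0), (0.07, 0)]
```

>>> apply_moves:
  targets:
    - {"dp": [0.003, 0.0009, 0], "yaw": 0}
    - {"dp": [0.006, 0.0017, 0], "yaw": 0}
    - {"dp": [0.007, 0.002, 0], "yaw": 0}
    - {"dp": [0.007, 0.002, 0], "yaw": 0}

```text
time_s: 17.37
tcp_pos: [0.4934, -0.0389, 0.1264]
eef_rot: [180.0, 0.0, -73.9]
contact_force: [-1.8, -0.2, 1.2]
gripper_width: 0.0001
gripper_force: 1.2
```

>>> apply_moves:
  targets:
    - {"dp": [0.001, 0.0003, 0], "yaw": 0}
    - {"dp": [0.002, 0.0006, 0], "yaw": 0}

```text
time_s: 17.53
tcp_pos: [0.4951, -0.0384, 0.1265]
eef_rot: [180.0, 0.0, -73.9]
contact_force: [-3.2, -0.6, 1.4]
gripper_width: -0.0002
gripper_force: 1.6
```

>>> apply_moves:
  targets:
    - {"dp": [0.001, 0.0003, 0], "yaw": 0}
    - {"dp": [0.0015, 0.0004, 0], "yaw": 0}

```text
time_s: 17.7
tcp_pos: [0.4968, -0.0379, 0.1265]
eef_rot: [180.0, 0.0, -73.9]
contact_force: [-3.1, 0.6, 0.9]
gripper_width: 0.0008
gripper_force: 1.6
```

>>> apply_moves:
  targets:
    - {"dp": [0.001, 0.0003, 0], "yaw": 0}
    - {"dp": [0.002, 0.0006, 0], "yaw": 0}

```text
time_s: 17.87
tcp_pos: [0.4984, -0.0375, 0.1264]
eef_rot: [179.9, 0.0, -73.9]
contact_force: [-6.7, -1.2, 2.8]
gripper_width: 0.0007
gripper_force: 3.6
```

>>> apply_moves:
  targets:
    - {"dp": [0.001, 0.0003, 0], "yaw": 0}
    - {"dp": [0.002, 0.0006, 0], "yaw": 0}

```text
time_s: 18.03
tcp_pos: [0.4985, -0.0375, 0.1262]
eef_rot: [179.7, 0.0, -74.0]
contact_force: [-14.7, -1.1, 11.8]
gripper_width: 0.0005
gripper_force: 7.6
```

>>> apply_moves:
  targets:
    - {"dp": [-0.01, -0.003, 0], "yaw": 0}
    - {"dp": [-0.04, -0.0115, 0], "yaw": 0}
    - {"dp": [-0.075, -0.022, 0.01], "yaw": 0}
    - {"dp": [-0.08, -0.023, 0.05], "yaw": 0}
    - {"dp": [-0.08, -0.023, 0.09], "yaw": 0}
    - {"dp": [-0.08, -0.023, 0.12], "yaw": 0}
    - {"dp": [-0.08, -0.023, 0.12], "yaw": 0}

```text
time_s: 18.62
tcp_pos: [0.4246, -0.0595, 0.2536]
eef_rot: [-179.2, -0.1, -73.9]
contact_force: [1.9, 1.1, 0.9]
gripper_width: 0.0005
gripper_force: 0.0
```

```bash
python3 hd.py; ls pics
```

```text
[-0.13580176  0.0798138   0.25359764] [1.92694959 1.06478092 0.91520094]
scene [(-0.13, 0), (-0.122, 0), (-0.114, 0), (-0.106, 0), (-0.098, 0), (-0.09, 0), (-0.082, 0), (-0.074, 0), (-0.066, 0), (-0.058, 0), (-0.05, 0), (-0.042, 17), (-0.034, 25), (-0.026, 31), (-0.018, 11), (-0.01, 12), (-0.002, 22), (0.006, 22), (0.014, 9), (0.022, 11), (0.03, 11), (0.038, 29), (0.046, 12), (0.054, 8), (0.062, 0), (0.07, 0)]
side [(-0.13, 0), (-0.122, 0), (-0.114, 0), (-0.106, 0), (-0.098, 0), (-0.09, 0), (-0.082, 0), (-0.074, 0), (-0.066, 0), (-0.058, 0), (-0.05, 1), (-0.042, 22), (-0.034, 20), (-0.026, 9), (-0.018, 8), (-0.01, 9), (-0.002, 20), (0.006, 8), (0.014, 6), (0.022, 9), (0.03, 13), (0.038, 10), (0.046, 4), (0.054, 5), (0.062, 0), (0.07, 0)]
both4.png
crop1.png
pin_scene1693.png
pin_scene1861.png
pin_side1693.png
pin_side1861.png
scene0.png
scene2.png
side0.png
side3.png
w1.png
w2.png
w3.png
```

View pics/pin_scene1861.png

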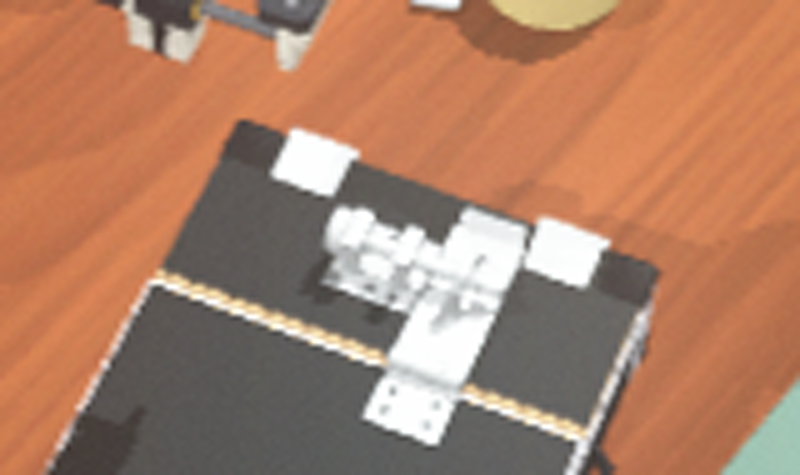

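The pin head is against its guide at (345,230), the rod passes through the staple over the flat hasp at (480,290), and the lid is shut.

```bash
python3 -c "
from plant import r; print(r.close_job())"
```

```text
the job is handed in; nothing more can be done
None
```

The job is handed in at about 19 s: the carton lies flat in the bay, the lid is shut, the hasp is flat over the staple, and the pin is fully home. Wrist force reached at least 85 N (limit 120 N) while closing the lid; I did not re-measure the bystander objects at the end.

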